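# Clamp the rack tube with its U-bolt

## Task

Take the larger U-bolt out of its wooden block and pass it over the steel tube of the rack bracket, feeling for the plate's two holes so that both legs go down through them at once; only then push the U-bolt down until it has driven the tube fully home in its notches, and let go. Be gentle: never press on the bracket with 40 N or more, and leave everything else on the table where it is.

Things in the scene. Friction and masses are not known exactly. Their poses are not given: they have to be found in the camera images.
- ubolt: The larger of two steel U-bolts, about 0.24 kg, upright, legs down in the slots of block_a. Two round legs 8 mm thick, ends slightly chamfered, 46 mm between centres along its x, straight for 55 mm, joined by a round bow of inner radius 19 mm. Origin midway between the leg ends, z up. Inside crown of the bow 74 mm above the origin, outer crown 82 mm.
- ubolt_tab (a point): Centre of the part to grip: a flat upright tab on the larger U-bolt's crown, 30 mm along the U-bolt's x, 10 mm thick along its y, from the crown (82 mm) up to 118 mm above the U-bolt's origin. This point is 100 mm above that origin.
- bracket: The rack bracket, fixed. Origin at the centre of its underside on the table, z up; base 120 mm along x, 240 mm along y, 6 mm thick. Two end cheeks at y = +-108 mm (12 mm thick, tops at 88 mm) carry the tube along y. With the U-bolt home its origin is 17 mm above the bracket's (13 to 21, by the tube's seat), midway over x = 0, its axes parallel to the bracket's or half a turn round.
- tube_nominal (a point): Point on the bracket, 85 mm above its origin, where the tube's axis nominally lies as found. Steel tube 32 mm thick, 280 mm long, level along the bracket's y, straight above its origin, in two rubber-lined notches. The liners differ: the tube starts, and ends when home, up to 4 mm higher or lower, not reported; its travel is always 10 mm. The point does not move.
- plate_mid (a point): Middle of where the hole plate can lie, 55 mm above the bracket's origin (at the plate's top). Aluminium plate under the tube, 110 mm along x, 130 along y, 24 thick, with a through hole each side of the tube at x = +-23 mm: 13 mm along x, 10.5 along y, rims chamfered. Free below it, down to 6 mm above the table.
- plate_slack (a point): Same point as plate_mid. It does not tell where the holes are: the plate is screwed down in slots anywhere up to 16 mm either way along the bracket's y, different each time. The shift, equal for both holes, is not reported, and light pushing will not move the plate. The legs find the holes by feel, sliding along the plate.
- tube (a joint): How far the bracket's tube has been pushed down into its notches, in m: 0 as found, 0.010 fully home. It moves stiffly (about 10 N when pushed slowly), stays where it is left and stops hard at 0.010.
- block_a: Wooden block that stores the larger U-bolt: 100 mm along x, 50 mm along y, 40 mm tall, heavy and fixed; two slots 32 mm deep. Origin at the centre of its underside. The U-bolt stands in it with its leg ends 8 mm above the table, its x axis along the block's x.
- block_b: The same block for the smaller U-bolt; which block stands nearer the robot changes.
- small_ubolt: A smaller U-bolt of the same kind, not for this job: legs 6 mm thick, 32 mm between centres, 112 mm tall over all, tab as on the other; stands in its own block block_b. Origin midway between the leg ends.
- jar: Closed glass jar, 60 mm wide, 75 mm tall; origin at the centre of its underside.
- wrench: Flat steel wrench, 170 mm long, lying on the table; origin at its middle.
- screwdriver: Screwdriver, 190 mm long, lying on the table; origin at its middle.
- tape_roll: Grey ring (tape roll), 100 mm across, 24 mm tall; origin at the centre of its underside.
- weight: Dark steel pattern weight, 56 mm across, 45 mm tall; origin at the centre of its underside.
- shaft_collar: Loose steel collar, 44 mm across, 15 mm tall; origin at the centre of its underside.
Things that resemble listed ones, but are neither listed nor needed, are in the scene too. What is shaped like the ubolt but orange or red is not meant.

How it is judged:
By the outcome, as a careful person would: the job done as asked, in the order asked, and still so for the second after the job is handed in, with the robot touching nothing.
It also fails if it takes over 70 s, if anything falls off the work surface, if the arm or the gripper's body presses on something with over 40 N, if the wrist force passes 120 N, or if a joint passes its speed limit or range.

## Robot

A 6-joint arm with a two-finger parallel gripper is mounted at the origin on the work surface. World frame = base frame: x ahead of the robot, y to its left, z up, the work surface at z = 0. Lengths are in m, angles in rad, forces in N, time in s.
With the tool pointing down it reaches from about 0.35 to 0.8 m from the base axis. Payload 7.3 kg.
Tool frame: the origin (TCP) lies at the very end of the fingers, on their centre line; the grasp point (between the pads) lies 19 mm behind it; z points along the fingers, y is the line along which they close (so a half turn about z gives the same grasp; the last joint's range is limited). The gripper opens to 85 mm and grips with 20 to 120 N. Pads are 22 mm wide; open, the fingers measure 114 mm over their backs; the gripper's body (76 mm by 85 mm) begins 54 mm behind the grasp point. The pads swing forward as they close: fully open they stand 13 mm farther back than shut.
Start: joints at [-1.488, 0.342, 1.524, -0, 1.275, -0.146], TCP at [0.119, -0.511, 0.231] pointing down, gripper open.
Joint ranges: [-2.53, 2.53], [-0.77, 2.02], [0.04, 2.7], [-1, 4.14], [0.28, 2.66], [-3.11, 3.11]. Speed limits (rad/s): [2.57, 2.57, 3.14, 3.14, 3.14, 3.14].

## Interface

Orientations are given as [roll, pitch, yaw] about the fixed x, y, z axes, in that order (R = Rz(yaw) Ry(pitch) Rx(roll)).
In Python, from workcell import env gives the robot as it stands.
- The arm moves only by the tool apply_moves, never from a script. Its argument "commands" is a list of rows, each a list of 7 numbers: the opening, from 0 (shut) to 1 (fully open), then the shift along the tool's x, y, z in units of 60 mm (1.0 is 60 mm), then the turn, a rotation vector about the tool's x, y, z in units of 10 degrees (1.0 is 10 degrees). In form: [[claw, x, y, z, rx, ry, rz], ...]. A call has 1 to 10 rows; each row is the pose to reach, as a shift and turn from the pose commanded when the call began, along the tool's axes at that moment; what a row does not reach only later rows make up. A row lasts 1/8 s, in which the tool goes at most 62.5 mm and 10.7 degrees, less where a joint would pass 70% of its speed; a pose out of reach is approached as far as the arm can. A call with a gripper value outside its range is refused whole. The fingers move at their own pace and stop on an object; the grip force is fixed at half the most. Time passes only in rows, so rows that repeat a pose let the fingers close. It gives the time, the measured TCP pose, the force, the opening and the grip force at its end, in the units of the state.
- env.observe(): the state, without advancing time (a new reading comes with each control period).
- env.get_image(name): name is "scene" or "side" or "wrist"; returns the picture (420x560x3 uint8, blue, green, red); there is no depth.
- env.camera_params(name): a dict with "fx", "fy", "cx", "cy" (pixels), "world_to_cam" (4x4, takes a point from world to camera coordinates). Camera axes: x right, y down, z forward; pixel columns grow to the right and rows downward; lengths in m; the calibration is good to about 2 mm. The wrist camera is an equidistant fisheye: a pixel r from the principal point sees the ray r / f radians off the axis. A picture is of the moment at which its call begins: read the wrist's pose just before it. camera_params takes no time and is no camera call; for the wrist camera it gives the pose at the moment of the call.
- env.hand_in(): hands the job in; it is judged then, once.
Trained networks look in the newest picture that a camera, given by its name, has taken for a name from the list of things; names that differ only in an ending like _2 or _b are one class to them, and where a whole thing is asked for, a point or a joint stands for the part that bears it (a point fixed in the world has none). Each returns a list of dicts, best first, with "p" (0 to 1); they miss things now and then, are a little off and sometimes report something else, mostly with a low value. They report only what shows in the picture. A call takes as long as a camera call. They do not tell look-alikes from the thing itself.
- env.look_for(name, camera): "xyz" ([x, y, z] in m, in world coordinates, good to about 4 mm: the middle of the surface that is visible of it).
- env.tip_of(name, camera): "xyz" ([x, y, z] in m, in world coordinates, good to about 4 mm: a listed point, or the origin of a listed thing).
The state is a dict: "time_s": time; "joints": joint angles; "qvel": joint speeds; "effort": joint torques, N m; "tcp_pos": TCP position; "tcp_rot": TCP orientation; "force": force on the tool from outside, world axes, zero at the start; "torque": the same for the moment, N m; "opening": opening from 0.0 (shut) to 1.0 (fully open); "grip_force": force on a finger pad.
Only numpy, scipy, OpenCV 4.12 (cv2) and the standard library are available. Lean on these libraries where they do the work, as an engineer would, in place of code of your own. Each camera call takes 0.05 s, during which the arm holds its last target. There are 200 camera calls.

## Working session

There is one attempt and no reset: what is moved stays moved. The work goes in short steps, Python scripts to look and compute and a tool call to move; the robot and the scene stay as the last step left them, time stands still between calls to the robot, and variables do not carry over. Pictures are saved under pics/ and viewed, at most 11 in all, crops included, and the job is handed in when it is done.

Besides the shell and the picture viewer there is one more tool, called after ">>>" as name(argument=value, ...), one argument or row to a line, values as JSON. apply_moves: Moves the arm, as the interface text tells. Its arguments: {"type":"object","properties":{"commands":{"type":"array","items":{"type":"array","items":{"type":"number"}}}},"required":["commands"]}

```bash
mkdir -p pics; python3 - <<'E'
from workcell import env
import cv2
for c in("scene","side"):
    cv2.imwrite(f"pics/{c}0.png",env.get_image(c))
    for n in("ubolt","ubolt_tab","bracket","tube_nominal","block_a","small_ubolt"):
        print(c,n,[(d["xyz"],d["p"]) for d in env.tip_of(n,c)][:4])
s=env.observe();print(s["tcp_pos"],s["tcp_rot"],s["force"],s["time_s"])
E
```

```text
scene ubolt [([0.5911, -0.2393, 0.0016], 0.61), ([0.3706, -0.2078, -0.0011], 0.6), ([0.4757, -0.1349, 0.0085], 0.47)]
scene ubolt_tab [([0.5949, -0.2382, 0.0981], 0.76), ([0.374, -0.2114, 0.1007], 0.66), ([0.481, -0.1398, 0.1071], 0.61)]
scene bracket [([0.5796, 0.117, 0.0021], 0.65)]
scene tube_nominal [([0.5729, 0.1148, 0.0831], 0.95)]
scene block_a [([0.4735, -0.1323, 0.0032], 0.91), ([0.6164, -0.1564, 0.0001], 0.72)]
scene small_ubolt [([0.4782, -0.1338, 0.0057], 0.58), ([0.6136, -0.1603, 0.0118], 0.42)]
side ubolt [([0.4734, -0.1338, 0.0104], 0.64), ([0.5943, -0.2399, 0.002], 0.64), ([0.3745, -0.2142, -0.0037], 0.6)]
side ubolt_tab [([0.3721, -0.2116, 0.1022], 0.78), ([0.4726, -0.1334, 0.1123], 0.68), ([0.6464, -0.2485, 0.0833], 0.67), ([0.3918, -0.0288, -0.0051], 0.64)]
side bracket [([0.5778, 0.12, -0.0019], 0.87)]
side tube_nominal [([0.5745, 0.1189, 0.0877], 0.84)]
side block_a [([0.6176, -0.1568, -0.0008], 0.9), ([0.4769, -0.1354, -0.0013], 0.62)]
side small_ubolt [([0.6146, -0.1595, 0.012], 0.46), ([0.7819, -0.0181, 0.0025], 0.33), ([0.5867, -0.383, 0.0009], 0.22)]
[ 0.11909458 -0.51132227  0.23134336] [3.14145385e+00 2.09991584e-05 2.28822214e-01] [ 0.61458052 -0.56749225  0.36011727] 0.7
```

View pics/scene0.png

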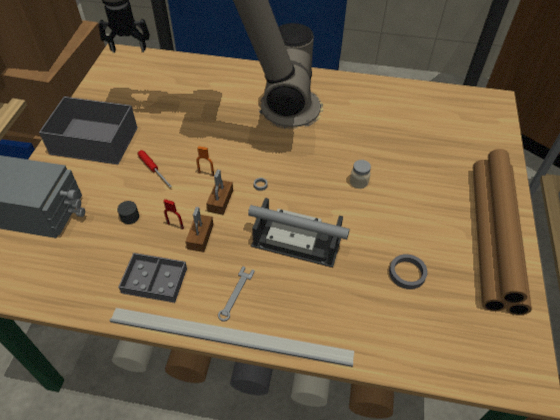

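View pics/side0.png

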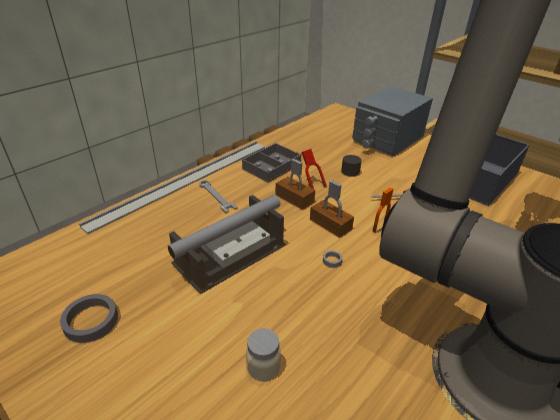

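The blocks stand at about (217,190) and (199,232) in the scene view, with the bracket at (297,232). I need a close crop to tell which U-bolt is the larger.

```bash
python3 - <<'E'
import cv2,numpy as np
a=cv2.imread("pics/scene0.png");b=cv2.imread("pics/side0.png")
A=cv2.resize(a[160:260,160:360],(800,400),interpolation=cv2.INTER_CUBIC)[:, :]
B=cv2.resize(b[140:240,265:365],(400,400),interpolation=cv2.INTER_CUBIC)
A=cv2.resize(a[160:260,165:265],(400,400),interpolation=cv2.INTER_CUBIC)
cv2.imwrite("pics/crop1.png",np.hstack([A,B]))
E
```

```text
(no output)
```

View pics/crop1.png

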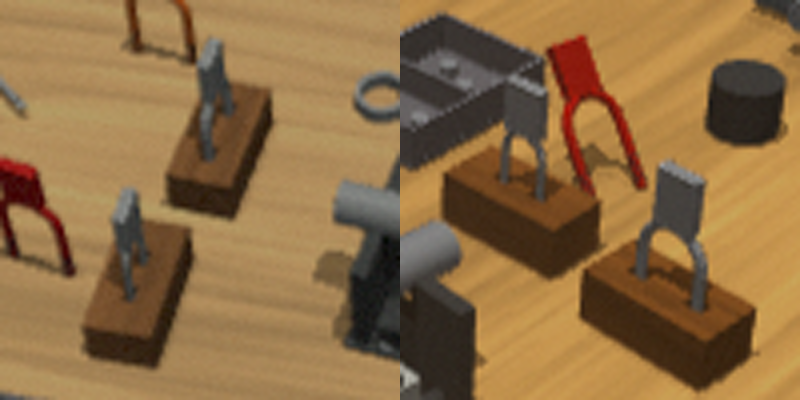

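The near block at (0.475,-0.134) holds the larger U-bolt: its legs are wider apart at (640–700, 280) in the right crop. Next I get the yaws from the block's edges and the tube's ends.

```bash
cat > h.py <<'E'
from workcell import env
import numpy as np, cv2
from scipy.spatial.transform import Rotation as R
def onz(cam,uv,z):
    p=env.camera_params(cam);T=np.array(p["world_to_cam"]);u=np.array([(uv[0]-p["cx"])/p["fx"],(uv[1]-p["cy"])/p["fy"]])
    d=np.r_[u,1]
    if cam=="wrist":
        r=np.linalg.norm(u);d=np.r_[u/max(r,1e-9)*np.sin(r),np.cos(r)]
    c=-T[:3,:3].T@T[:3,3];w=T[:3,:3].T@d
    return c+w*(z-c[2])/w[2]
def rel(pos,yaw):  # row shift/turn for tool-down pose
    s=env.observe();R0=R.from_euler("xyz",s["tcp_rot"]);R1=R.from_euler("xyz",[np.pi,0,yaw])
    return np.round(R0.inv().apply(np.array(pos)-s["tcp_pos"])/.06,3),np.round((R0.inv()*R1).as_rotvec(degrees=True)/10,3)
E
python3 - <<'E'
from h import *
f=lambda c,o,z,l:[print(c,onz(c,(o[0]+x/4,o[1]+y/4),z)[:2].round(4)) for x,y in l]
f("side",(265,140),.04,[(183,268),(240,228),(353,313),(302,345)])
f("scene",(165,160),.04,[(168,180),(235,190),(272,90),(215,78)])
print("bracket base");
print(onz("scene",(254,247),0),onz("scene",(336,262),0))
print("tube top mid line");print(onz("scene",(253,205),.101),onz("scene",(346,229),.101))
E
```

```text
side [ 0.5232 -0.1125]
side [ 0.5243 -0.173 ]
side [ 0.4187 -0.1487]
side [ 0.4229 -0.1015]
scene [ 0.5298 -0.158 ]
scene [ 0.5296 -0.1074]
scene [ 0.4294 -0.1042]
scene [ 0.4258 -0.1499]
bracket base
[0.62250493 0.00223964 0.        ] [ 6.28263874e-01  2.37380184e-01 -2.22044605e-16]
tube top mid line
[ 0.55216919 -0.01305485  0.101     ] [0.58551893 0.24961242 0.101     ]
```

```bash
python3 - <<'E'
from h import *
print(rel([.475,-.134,.28],-.06))
E
```

```text
(array([ 7.204, -4.779, -0.812]), array([1.000e-03, 0.000e+00, 1.655e+00]))
```

>>> apply_moves(
  commands=[
    [1, 0.72, -0.48, -0.8, 0, 0, 0.2],
    [1, 1.5, -1, -0.8, 0, 0, 0.5],
    [1, 2.3, -1.5, -0.8, 0, 0, 0.8],
    [1, 3.1, -2, -0.8, 0, 0, 1],
    [1, 3.9, -2.5, -0.8, 0, 0, 1.2],
    [1, 4.7, -3.1, -0.8, 0, 0, 1.4],
    [1, 5.5, -3.6, -0.8, 0, 0, 1.6],
    [1, 6.3, -4.2, -0.8, 0, 0, 1.65],
    [1, 7.2, -4.78, -0.8, 0, 0, 1.65],
    [1, 7.2, -4.78, -0.8, 0, 0, 1.65],
  ],
)

```text
time_s: 1.95
tcp_pos: [0.4767, -0.1308, 0.279]
tcp_rot: [-3.141, -0.0, -0.053]
force: [-1.3, -0.5, 0.1]
opening: 1.0
grip_force: 0.0
```

```bash
python3 - <<'E'
from h import *
s=env.observe();print(s["tcp_pos"],s["tcp_rot"],s["qvel"].round(2) if hasattr(s["qvel"],"round") else s["qvel"])
cv2.imwrite("pics/w1.png",env.get_image("wrist"))
for n in("ubolt","ubolt_tab","bracket","tube_nominal","plate_mid"):
    print(n,[(d["xyz"],d["p"]) for d in env.tip_of(n,"wrist")][:3])
E
```

```text
[ 0.47674339 -0.13083002  0.27904876] [-3.14092798e+00 -3.80889440e-04 -5.33795777e-02] [-0.05 -0.01  0.02 -0.03  0.01 -0.02]
ubolt [([0.4725, -0.1356, 0.0066], 0.96), ([0.3705, -0.2111, 0.0006], 0.77), ([0.577, 0.1137, -0.0004], 0.62)]
ubolt_tab [([0.4763, -0.1364, 0.1099], 0.94), ([0.2631, -0.2034, 0.0049], 0.86), ([0.4739, -0.1371, 0.0076], 0.56)]
bracket [([0.5798, 0.1133, 0.001], 0.7), ([0.3893, -0.0264, -0.0013], 0.26)]
tube_nominal [([0.578, 0.1183, 0.0895], 0.68)]
plate_mid [([0.5717, 0.1152, 0.0525], 0.55), ([0.4702, -0.1347, 0.0098], 0.22)]
```

View pics/w1.png

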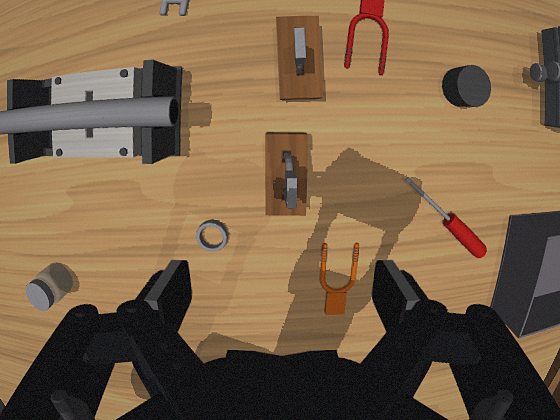

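The wrist view shows the large U-bolt's block with its corners at (266,133), (305,132), (309,215) and (266,215). The bracket's plate is on the left, with dark holes near (89,97) and (89,131).

```bash
python3 - <<'E'
from h import *
c=[onz("wrist",p,.04)[:2] for p in[(266,133),(305,132),(309,215),(266,215)]]
print(np.round(c,4),np.mean(c,0))
p=lambda n,uv,z:print(n,onz("wrist",uv,z)[:2].round(4))
for uv in[(89,97),(89,131)]:p("hole",uv,.055)
for uv in[(52,72),(133,67),(133,157),(55,157)]:p("platecorner",uv,.055)
for uv in[(143,62),(181,66),(181,162),(143,162)]:p("cheek top",uv,.088)
p("rear base",(10,80),.088)
b=cv2.imread("pics/w1.png")
A=cv2.resize(b[50:175,0:195],(780,500),interpolation=cv2.INTER_CUBIC)
cv2.imwrite("pics/crop2.png",A)
E
```

```text
[[ 0.5244 -0.1201]
 [ 0.5229 -0.1655]
 [ 0.4212 -0.1659]
 [ 0.4244 -0.1129]] [ 0.47321763 -0.14112802]
hole [0.5957 0.0981]
hole [0.5527 0.1034]
platecorner [0.6421 0.1581]
platecorner [0.6211 0.0317]
platecorner [0.5123 0.0432]
platecorner [0.527  0.1681]
cheek top [0.6178 0.0038]
cheek top [ 0.6062 -0.0392]
cheek top [ 0.5044 -0.0297]
cheek top [0.5087 0.0151]
rear base [0.6429 0.2108]
```

View pics/crop2.png

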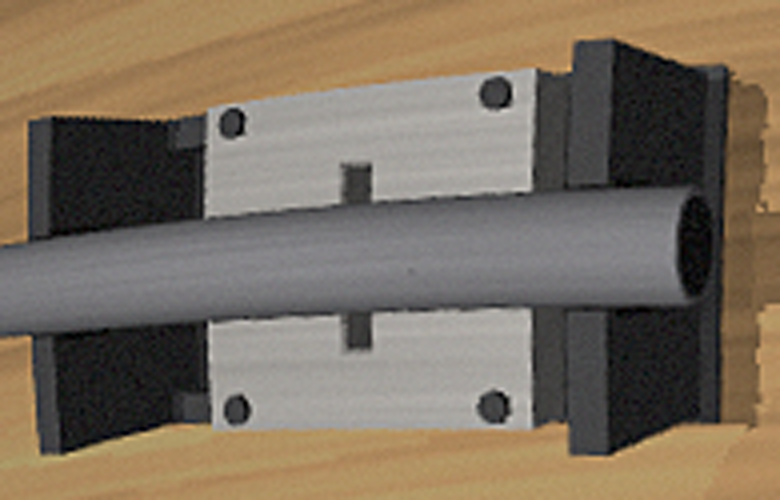

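>>> apply_moves(
  commands=[
    [1, 0, 0.04, 0.8, 0, 0, 0],
    [1, 0, 0.04, 1.6, 0, 0, 0],
    [1, 0, 0.04, 1.6, 0, 0, 0],
    [1, 0, 0.04, 1.6, 0, 0, 0],
  ],
)

```text
time_s: 2.75
tcp_pos: [0.4754, -0.1375, 0.1851]
tcp_rot: [3.141, -0.002, -0.06]
force: [-0.4, 0.1, 0.8]
opening: 1.001
grip_force: 0.0
```

```bash
python3 - <<'E'
from h import *
s=env.observe();print(s["tcp_pos"],s["tcp_rot"])
cv2.imwrite("pics/w2.png",env.get_image("wrist"))
for n in("ubolt","ubolt_tab"):
    print(n,[(d["xyz"],d["p"]) for d in env.tip_of(n,"wrist")][:2])
E
```

```text
[ 0.47535943 -0.13746104  0.1851044 ] [ 3.14053150e+00 -2.38384477e-03 -6.03529456e-02]
ubolt [([0.4747, -0.1379, 0.0043], 0.63), ([0.6184, -0.163, 0.0079], 0.31)]
ubolt_tab [([0.4727, -0.1391, 0.1087], 0.97), ([0.2685, -0.2019, 0.0074], 0.73)]
```

View pics/w2.png

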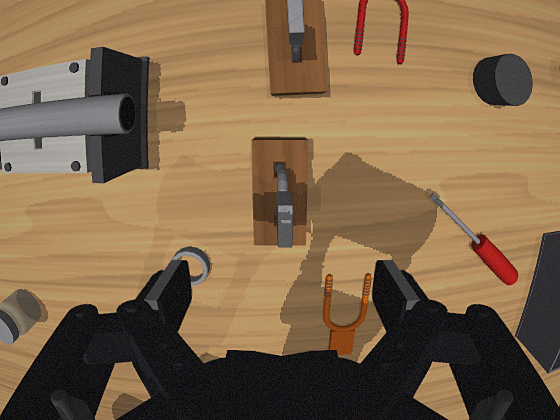

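The tab is at about (285,230), midway between the fingers and aligned with them. I descend and close.

>>> apply_moves(
  commands=[
    [1, -0.02, 0.02, 0.7, 0, 0, 0],
    [1, -0.02, 0.02, 1.3, 0, 0, 0],
    [1, -0.02, 0.02, 1.5, 0, 0, 0],
    [1, -0.02, 0.02, 1.5, 0, 0, 0],
    [0, -0.02, 0.02, 1.5, 0, 0, 0],
    [0, -0.02, 0.02, 1.5, 0, 0, 0],
    [0, -0.02, 0.02, 1.5, 0, 0, 0],
    [0, -0.02, 0.02, 1.5, 0, 0, 0],
    [0, -0.02, 0.02, 1.5, 0, 0, 0],
    [0, -0.02, 0.02, 1.5, 0, 0, 0],
  ],
)

```text
time_s: 4.15
tcp_pos: [0.4736, -0.1374, 0.0936]
tcp_rot: [-3.141, -0.0, -0.059]
force: [0.4, 2.6, 5.1]
opening: 0.11
grip_force: 59.3
```

>>> apply_moves(
  commands=[
    [0, 0, 0, -0.15, 0, 0, 0],
    [0, 0, 0, -0.4, 0, 0, 0],
    [0, 0, 0, -0.8, 0, 0, 0],
    [0, 0, 0, -1.4, 0, 0, 0],
    [0, 0, 0, -2, 0, 0, 0],
    [0, 0, 0, -2.7, 0, 0, 0],
    [0, 0, 0, -2.7, 0, 0, 0],
    [0, 0, 0, -2.7, 0, 0, 0],
  ],
)

```text
time_s: 5.15
tcp_pos: [0.4728, -0.1374, 0.2545]
tcp_rot: [-3.141, 0.001, -0.059]
force: [-0.0, 0.4, -2.1]
opening: 0.109
grip_force: 58.7
```

```bash
python3 - <<'E'
from h import *
s=env.observe();print(s["tcp_pos"],s["tcp_rot"],s["force"],s["torque"])
cv2.imwrite("pics/w3.png",env.get_image("wrist"))
for n in("ubolt","ubolt_tab"):
    print(n,[(d["xyz"],d["p"]) for d in env.tip_of(n,"wrist")][:2])
for c in ("wrist","scene","side"):
  if c!="wrist":env.get_image(c)
  for n in ("bracket","tube_nominal"):
    print(c,n,[(d["xyz"],d["p"]) for d in env.tip_of(n,c)][:1])
E
```

```text
[ 0.47275476 -0.13744226  0.25453856] [-3.14142361e+00  1.48542462e-03 -5.92104632e-02] [-0.03365833  0.41190137 -2.12725717] [ 0.03714219 -0.00981078 -0.00945625]
ubolt [([0.3661, -0.2125, 0.001], 0.88), ([0.4747, -0.1365, 0.1659], 0.8)]
ubolt_tab [([0.4735, -0.1361, 0.2658], 0.8), ([0.2679, -0.203, 0.0073], 0.69)]
wrist bracket [([0.5768, 0.1151, 0.0011], 0.86)]
wrist tube_nominal [([0.5792, 0.1165, 0.0926], 0.91)]
scene bracket [([0.5773, 0.1212, 0.0039], 0.83)]
scene tube_nominal [([0.5755, 0.1157, 0.0825], 0.73)]
side bracket [([0.5765, 0.1195, -0.0018], 0.78)]
side tube_nominal [([0.5741, 0.1157, 0.0897], 0.66)]
```

View pics/w3.png

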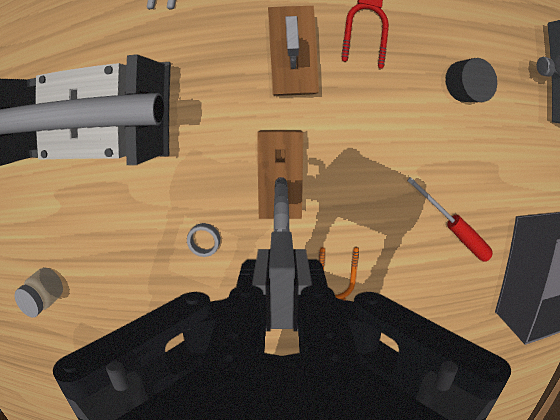

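The U-bolt is out and held, with its front leg end at (280,181) and the empty slot at (280,155). I go over the bracket.

>>> apply_moves(
  commands=[
    [0, 0.2, -0.5, 0, 0, 0, 0],
    [0, 0.4, -1.2, 0, 0, 0, 0.1],
    [0, 0.7, -2, 0, 0, 0, 0.2],
    [0, 1, -2.8, 0, 0, 0, 0.36],
    [0, 1.3, -3.6, 0, 0, 0, 0.36],
    [0, 1.5, -4.1, 0, 0, 0, 0.36],
    [0, 1.5, -4.1, 0, 0, 0, 0.36],
    [0, 1.5, -4.1, 0, 0, 0, 0.36],
  ],
)

```text
time_s: 6.7
tcp_pos: [0.5775, 0.1022, 0.255]
tcp_rot: [3.141, 0.001, -0.122]
force: [-0.2, -0.5, -2.3]
opening: 0.107
grip_force: 58.9
```

```bash
python3 - <<'E'
from h import *
s=env.observe();print(s["tcp_pos"],s["tcp_rot"],s["force"],s["time_s"])
b=env.get_image("wrist")
for n in("ubolt","ubolt_tab","bracket","tube_nominal","plate_mid"):
    print(n,[(d["xyz"],d["p"]) for d in env.tip_of(n,"wrist")][:2])
cv2.imwrite("pics/w4.png",b)
cv2.imwrite("pics/w4c.png",cv2.resize(b[60:330,100:460],(800,600),interpolation=cv2.INTER_CUBIC))
E
```

```text
[0.57748441 0.10224986 0.25504987] [ 3.14092911e+00  5.69183811e-04 -1.21922459e-01] [-0.21435645 -0.48030848 -2.26837681] 6.7
ubolt [([0.5776, 0.1002, 0.1669], 0.91), ([0.3645, -0.2111, 0.0025], 0.76)]
ubolt_tab [([0.5809, 0.1041, 0.2697], 0.85), ([0.6953, -0.2577, 0.0061], 0.71)]
bracket [([0.5784, 0.1142, 0.0003], 0.64), ([0.7819, -0.0154, -0.0025], 0.39)]
tube_nominal [([0.5772, 0.1187, 0.0888], 0.82)]
plate_mid []
```

View pics/w4c.png

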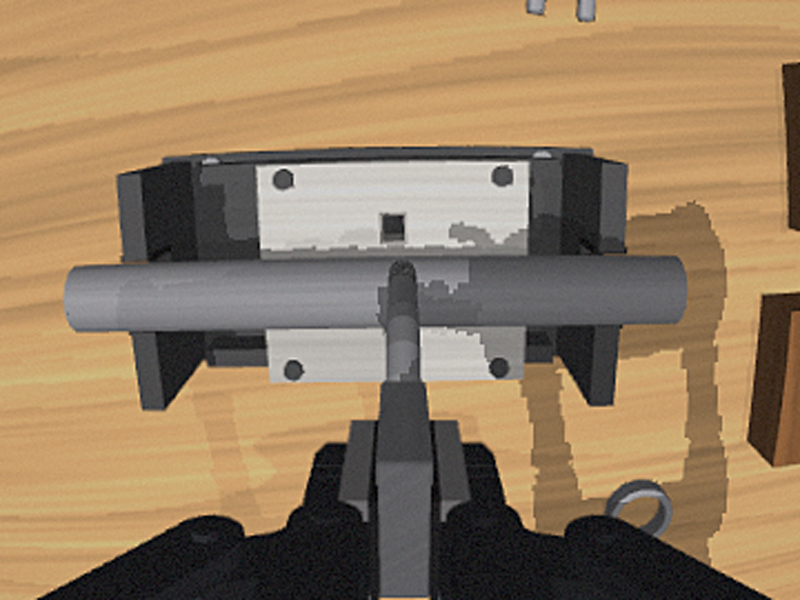

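Front leg tip is at crop (403,268), the far hole at (393,227), and the tube runs from (75,298) to (680,290). I compute the offsets from these.

```bash
python3 - <<'E'
from h import *
P=lambda x,y,z:onz("wrist",(100+x/2.222,60+y/2.222),z)[:2]
s=env.observe();t=s["tcp_pos"][:2];M=R.from_euler("xyz",s["tcp_rot"]).as_matrix()[:2,:2]
def q(n,w):print(n,w.round(4),"tool mm",((w-t)@M*1000).round(1))
q("hole",P(393,227,.055));
for c in[(381,214),(405,214),(405,241),(381,241)]:q("holecorner",P(*c,.055))
q("leg tip",P(403,268,.169))
a=[P(*c,.055) for c in[(258,164),(529,162),(522,379),(270,381)]]
for w in a:q("plate",w)
d=a[0]-a[1];print(np.degrees(np.arctan2(-d[0],d[1])));d=a[3]-a[2];print(np.degrees(np.arctan2(-d[0],d[1])))
for z in(.081,.085,.089):
  u=[P(75,298,z+.004),P(680,289.5,z+.004)]
  d=u[0]-u[1];print("tube",z,np.degrees(np.arctan2(-d[0],d[1])),np.hypot(*d));[q("",w) for w in u]
sc=[P(*c,.058) for c in[(283,180),(502,176),(500,368),(293,370)]]
for w in sc:q("screw",w)
E
```

```text
hole [0.5989 0.1044] tool mm [20.8 -5. ]
holecorner [0.6059 0.1092] tool mm [ 27.1 -10.7]
holecorner [0.6045 0.0979] tool mm [27.   0.7]
holecorner [0.5915 0.0995] tool mm [14.   0.7]
holecorner [0.5929 0.1109] tool mm [ 14.  -10.8]
leg tip [0.6026 0.0989] tool mm [25.1 -0.1]
plate [0.6378 0.1644] tool mm [ 52.  -69.4]
plate [0.6227 0.0364] tool mm [52.7 59.5]
plate [0.5139 0.0489] tool mm [-56.8  60.5]
plate [0.5285 0.177 ] tool mm [-58.  -68.4]
-6.737481117152992
-6.503038133996432
tube 0.081 -6.271248007834016 0.2864375498450463
 [0.5914 0.2588] tool mm [  -5.7 -157.3]
 [ 0.5601 -0.026 ] tool mm [ -1.7 129.1]
tube 0.085 -6.271248007834013 0.2827639922779644
 [0.5922 0.2566] tool mm [  -4.6 -155.3]
 [ 0.5613 -0.0244] tool mm [ -0.8 127.4]
tube 0.089 -6.2712480078340125 0.27909043471088235
 [0.5929 0.2545] tool mm [  -3.6 -153.3]
 [ 0.5625 -0.0229] tool mm [  0.2 125.8]
screw [0.6286 0.153 ] tool mm [ 44.2 -56.9]
screw [0.6176 0.0504] tool mm [46.  46.3]
screw [0.5225 0.06  ] tool mm [-49.7  48.4]
screw [0.5341 0.1634] tool mm [-50.8 -55.6]
```

>>> apply_moves(
  commands=[
    [0, -0.067, -0.083, 0.3, 0, 0, -0.05],
    [0, -0.067, -0.083, 0.75, 0, 0, -0.05],
    [0, -0.067, -0.083, 0.75, 0, 0, -0.05],
    [0, -0.067, -0.083, 0.75, 0, 0, -0.05],
  ],
)

```text
time_s: 7.5
tcp_pos: [0.575, 0.1079, 0.2114]
tcp_rot: [-3.141, -0.002, -0.114]
force: [0.4, -0.2, -2.0]
opening: 0.108
grip_force: 58.8
```

```bash
python3 - <<'E'
from h import *
s=env.observe();print(s["tcp_pos"],s["tcp_rot"],s["force"],s["time_s"])
b=env.get_image("wrist")
for n in("ubolt","tube_nominal"):
    print(n,[(d["xyz"],d["p"]) for d in env.tip_of(n,"wrist")][:1])
cv2.imwrite("pics/w5c.png",cv2.resize(b[60:285,130:430],(800,600),interpolation=cv2.INTER_CUBIC))
b=env.get_image("side");cv2.imwrite("pics/s5c.png",cv2.resize(b[150:300,140:340],(800,600),interpolation=cv2.INTER_CUBIC))
E
```

```text
[0.57495274 0.10789988 0.21137858] [-3.14141511e+00 -1.53020020e-03 -1.13721184e-01] [ 0.42195321 -0.23087823 -1.95798633] 7.5
ubolt [([0.6007, -0.2436, 0.006], 0.87)]
tube_nominal [([0.5793, 0.1153, 0.0897], 0.73)]
```

View pics/w5c.png

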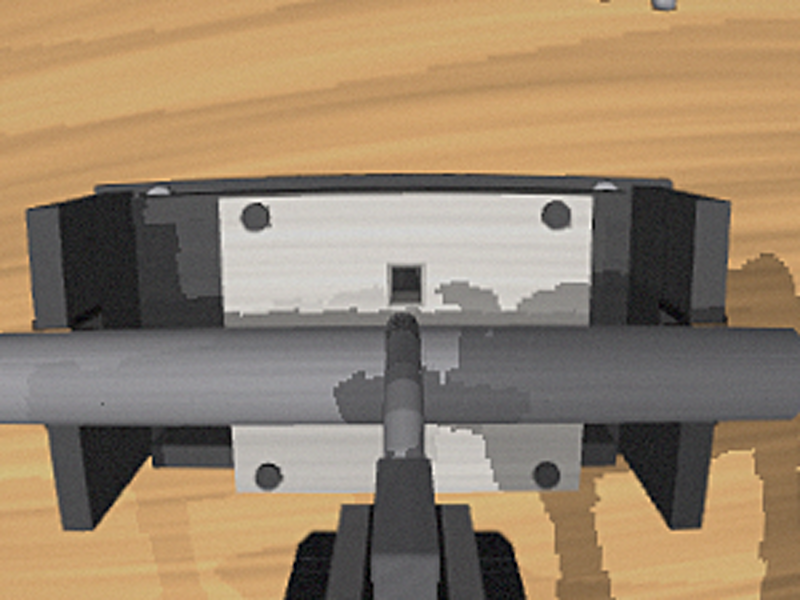

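The leg tip is at crop (403,321), the hole is at (406,285) and the tube edges are at rows 328 and 421.

```bash
python3 - <<'E'
from h import *
P=lambda x,y,z:onz("wrist",(130+x/2.6667,60+y/2.6667),z)[:2]
s=env.observe();t=s["tcp_pos"][:2];M=R.from_euler("xyz",s["tcp_rot"]).as_matrix()[:2,:2]
def q(n,w):print(n,w.round(4),"tool mm",((w-t)@M*1000).round(1))
q("hole",P(406,285,.055));q("hole.z-.003",P(406,286,.052))
q("leg tip",P(403,320,.126));q("tip front",P(403,312,.126))
for c in[(220,196),(591,194),(578,490),(238,491)]:q("plate",P(*c,.055))
for z in(.081,.085,.089):q("tube",P(403,375,z+.005))
for c in[(388,400),(419,400),(370,520),(439,520)]:q("bow/tab edges",P(*c,s["tcp_pos"][2]))
for c in[(95,186),(672,182)]:q("base far",P(*c,.006))
E
```

```text
hole [0.5981 0.1048] tool mm [23.4  0.6]
hole.z-.003 [0.5972 0.1049] tool mm [22.6  0.6]
leg tip [0.6007 0.1054] tool mm [25.9 -0.2]
tip front [0.6028 0.1051] tool mm [28.1 -0.2]
plate [0.6372 0.1652] tool mm [ 55.4 -63.8]
plate [0.6234 0.0375] tool mm [56.2 64.6]
plate [0.5138 0.049 ] tool mm [-54.   65.7]
plate [0.5279 0.1766] tool mm [-54.4 -62.8]
tube [0.5745 0.1085] tool mm [-0.4 -0.4]
tube [0.5756 0.1083] tool mm [ 0.7 -0.3]
tube [0.5767 0.1082] tool mm [ 1.8 -0.3]
bow/tab edges [0.6049 0.1072] tool mm [29.9 -2.6]
bow/tab edges [0.6043 0.102 ] tool mm [29.9  2.7]
bow/tab edges [0.5829 0.1131] tool mm [ 7.4 -5.9]
bow/tab edges [0.5815 0.1008] tool mm [7.4 6.5]
base far [0.6479 0.2287] tool mm [  58.9 -128.1]
base far [ 0.6218 -0.0074] tool mm [ 59.6 109.4]
```

>>> apply_moves(
  commands=[
    [0, -0.015, 0.01, 0.1, 0, 0, 0],
    [0, -0.015, 0.01, 0.3, 0, 0, 0],
    [0, -0.015, 0.01, 0.55, 0, 0, 0],
    [0, -0.015, 0.01, 0.8, 0, 0, 0],
    [0, -0.015, 0.01, 1.0, 0, 0, 0],
    [0, -0.015, 0.01, 1.0, 0, 0, 0],
    [0, -0.015, 0.01, 1.0, 0, 0, 0],
  ],
)

```text
time_s: 8.57
tcp_pos: [0.5738, 0.1077, 0.1506]
tcp_rot: [-3.142, -0.001, -0.113]
force: [-0.7, 0.5, -1.5]
opening: 0.111
grip_force: 58.9
```

```bash
python3 - <<'E'
from h import *
s=env.observe();print(s["tcp_pos"],s["tcp_rot"],s["force"],s["torque"],s["time_s"])
b=env.get_image("wrist")
cv2.imwrite("pics/w6c.png",cv2.resize(b[90:240,180:380],(800,600),interpolation=cv2.INTER_CUBIC))
E
```

```text
[0.57378279 0.10765665 0.15061184] [-3.14153358e+00 -8.12639166e-04 -1.13255260e-01] [-0.6877778   0.48160733 -1.47914692] [-0.00390592  0.0286263  -0.03279488] 8.575
```

View pics/w6c.png

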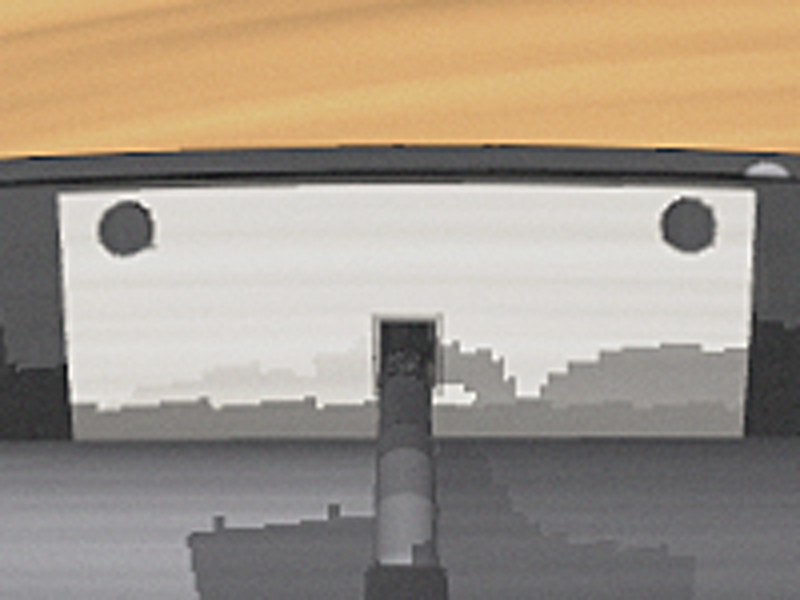

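The leg (columns 379–432) lies in front of the hole (375–441), about 0.4 mm left of its middle. I lower slowly and watch the force.

>>> apply_moves(
  commands=[
    [0, 0, 0.007, 0.06, 0, 0, 0],
    [0, 0, 0.007, 0.12, 0, 0, 0],
    [0, 0, 0.007, 0.17, 0, 0, 0],
    [0, 0, 0.007, 0.2, 0, 0, 0],
    [0, 0, 0.007, 0.2, 0, 0, 0],
  ],
)

```text
time_s: 9.25
tcp_pos: [0.5733, 0.1072, 0.1381]
tcp_rot: [3.141, 0.0, -0.113]
force: [0.6, -0.0, -1.9]
opening: 0.106
grip_force: 58.9
```

>>> apply_moves(
  commands=[
    [0, 0, 0, 0.05, 0, 0, 0],
    [0, 0, 0, 0.1, 0, 0, 0],
    [0, 0, 0, 0.16, 0, 0, 0],
    [0, 0, 0, 0.16, 0, 0, 0],
  ],
)

```text
time_s: 9.75
tcp_pos: [0.5731, 0.1072, 0.1282]
tcp_rot: [3.141, 0.001, -0.113]
force: [0.5, -1.3, -1.5]
opening: 0.105
grip_force: 58.9
```

Both legs are in, with the leg ends about 12 mm below the plate top and no load.

>>> apply_moves(
  commands=[
    [0, 0, 0, 0.06, 0, 0, 0],
    [0, 0, 0, 0.12, 0, 0, 0],
    [0, 0, 0, 0.16, 0, 0, 0],
    [0, 0, 0, 0.16, 0, 0, 0],
  ],
)

```text
time_s: 10.25
tcp_pos: [0.5732, 0.1072, 0.1188]
tcp_rot: [3.141, 0.0, -0.113]
force: [-0.1, -0.1, -1.8]
opening: 0.106
grip_force: 58.9
```

>>> apply_moves(
  commands=[
    [0, 0, 0, 0.015, 0, 0, 0],
    [0, 0, 0, 0.03, 0, 0, 0],
    [0, 0, 0, 0.045, 0, 0, 0],
    [0, 0, 0, 0.06, 0, 0, 0],
    [0, 0, 0, 0.075, 0, 0, 0],
    [0, 0, 0, 0.09, 0, 0, 0],
    [0, 0, 0, 0.1, 0, 0, 0],
  ],
)

```text
time_s: 11.12
tcp_pos: [0.5739, 0.1073, 0.1138]
tcp_rot: [-3.141, -0.002, -0.113]
force: [0.0, -0.2, 4.6]
opening: 0.109
grip_force: 60.0
```

>>> apply_moves(
  commands=[
    [0, 0, 0, 0.015, 0, 0, 0],
    [0, 0, 0, 0.03, 0, 0, 0],
    [0, 0, 0, 0.045, 0, 0, 0],
    [0, 0, 0, 0.06, 0, 0, 0],
  ],
)

```text
time_s: 11.62
tcp_pos: [0.5739, 0.1073, 0.1101]
tcp_rot: [-3.141, -0.002, -0.113]
force: [-1.0, 0.4, 5.6]
opening: 0.106
grip_force: 60.0
```

>>> apply_moves(
  commands=[
    [0, 0, 0, 0.015, 0, 0, 0],
    [0, 0, 0, 0.03, 0, 0, 0],
    [0, 0, 0, 0.045, 0, 0, 0],
  ],
)

```text
time_s: 12.0
tcp_pos: [0.5739, 0.1072, 0.1074]
tcp_rot: [-3.141, -0.002, -0.113]
force: [-1.3, -0.9, 5.3]
opening: 0.11
grip_force: 60.0
```

>>> apply_moves(
  commands=[
    [0, 0, 0, 0.012, 0, 0, 0],
    [0, 0, 0, 0.024, 0, 0, 0],
    [0, 0, 0, 0.036, 0, 0, 0],
  ],
)

```text
time_s: 12.38
tcp_pos: [0.5739, 0.1072, 0.1061]
tcp_rot: [-3.141, -0.002, -0.113]
force: [-3.3, -0.2, 13.4]
opening: 0.106
grip_force: 61.2
```

>>> apply_moves(
  commands=[
    [0, 0, 0, 0.01, 0, 0, 0],
    [0, 0, 0, 0.02, 0, 0, 0],
  ],
)

```text
time_s: 12.62
tcp_pos: [0.574, 0.1072, 0.1059]
tcp_rot: [-3.141, -0.003, -0.113]
force: [-5.6, -0.6, 21.5]
opening: 0.107
grip_force: 62.4
```

Hard stop at TCP z 0.1059, so the leg ends are at about 0.020, inside the allowed 13–21 mm. I give one slight press more, then relax and open.

>>> apply_moves(
  commands=[
    [0, 0, 0, 0.006, 0, 0, 0],
    [0, 0, 0, 0.006, 0, 0, 0],
  ],
)

```text
time_s: 12.88
tcp_pos: [0.574, 0.1073, 0.1059]
tcp_rot: [-3.141, -0.003, -0.113]
force: [-5.6, 0.4, 20.5]
opening: 0.105
grip_force: 62.4
```

>>> apply_moves(
  commands=[
    [0, 0, 0, -0.02, 0, 0, 0],
    [0, 0, 0, -0.03, 0, 0, 0],
  ],
)

```text
time_s: 13.12
tcp_pos: [0.5739, 0.1072, 0.1062]
tcp_rot: [-3.141, -0.002, -0.113]
force: [-0.9, 0.5, 6.6]
opening: 0.11
grip_force: 60.3
```

```bash
python3 - <<'E'
from h import *
a=cv2.imread("pics/side0.png",0);b=cv2.cvtColor(env.get_image("side"),cv2.COLOR_BGR2GRAY)
t=a[228:262,165:192];r=cv2.matchTemplate(b[215:280,150:210],t,cv2.TM_CCOEFF_NORMED)
_,v,_,l=cv2.minMaxLoc(r);print("shift",l[0]-15,l[1]-13,v)
p=env.camera_params("side");T=np.array(p["world_to_cam"])
def pr(w):
    c=T[:3,:3]@w+T[:3,3];return np.r_[p["fx"]*c[0]/c[2]+p["cx"],p["fy"]*c[1]/c[2]+p["cy"]]
w=np.array([.592,.257,.085]);print(pr(w),pr(w-[0,0,.01])-pr(w))
E
```

```text
shift 1 3 0.903274655342102
[170.76139775 252.66946326] [0.6711887  3.62423174]
```

>>> apply_moves(
  commands=[
    [0.2, 0, 0, -0.01, 0, 0, 0],
    [0.5, 0, 0, -0.01, 0, 0, 0],
    [0.7, 0, 0, -0.01, 0, 0, 0],
    [0.7, 0, 0, -0.01, 0, 0, 0],
    [0.7, 0, 0, -0.01, 0, 0, 0],
    [0.7, 0, 0, -0.01, 0, 0, 0],
  ],
)

```text
time_s: 13.92
tcp_pos: [0.5734, 0.1072, 0.1054]
tcp_rot: [3.141, 0.0, -0.113]
force: [-0.6, 0.6, -0.0]
opening: 0.702
grip_force: 0.0
```

>>> apply_moves(
  commands=[
    [0.7, 0, 0, -0.2, 0, 0, 0],
    [0.7, 0, 0, -0.6, 0, 0, 0],
    [0.7, 0, 0, -1.2, 0, 0, 0],
    [0.7, 0, 0, -1.9, 0, 0, 0],
    [0.7, 0, 0, -2.3, 0, 0, 0],
    [0.7, 0, 0, -2.3, 0, 0, 0],
    [0.7, 0, 0, -2.3, 0, 0, 0],
  ],
)

```text
time_s: 14.8
tcp_pos: [0.5728, 0.1072, 0.2427]
tcp_rot: [3.141, 0.001, -0.113]
force: [0.3, 0.4, -1.1]
opening: 0.701
grip_force: 0.0
```

```bash
python3 - <<'E'
from h import *
s=env.observe();print(s["tcp_pos"],s["force"],s["time_s"])
w=env.get_image("wrist")
for n in("ubolt","ubolt_tab"):
    print(n,[(d["xyz"],d["p"]) for d in env.tip_of(n,"wrist")][:3])
b=env.get_image("side");a=cv2.imread("pics/side0.png")
C=lambda i:cv2.resize(i[170:295,160:290],(400,385),interpolation=cv2.INTER_CUBIC)
cv2.imwrite("pics/fin.png",np.hstack([C(b),cv2.resize(w[60:330,140:420],(400,385))]))
# subpixel shift of tube end
g=lambda i:np.float32(cv2.cvtColor(i,cv2.COLOR_BGR2GRAY)[228:266,164:200])
print(cv2.phaseCorrelate(g(a),g(b),cv2.createHanningWindow((36,38),cv2.CV_32F)))
E
```

```text
[0.57284945 0.10717359 0.24267973] [ 0.27590377  0.35736849 -1.13278568] 14.8
ubolt [([0.37, -0.2118, 0.0018], 0.83), ([0.5739, 0.106, 0.0215], 0.6)]
ubolt_tab [([0.6974, -0.2619, 0.0081], 0.76), ([0.268, -0.2019, 0.0048], 0.71), ([0.6183, -0.1566, 0.0006], 0.68)]
((0.9051386295025203, 3.167358461485545), 0.8855491373274061)
```

View pics/fin.png

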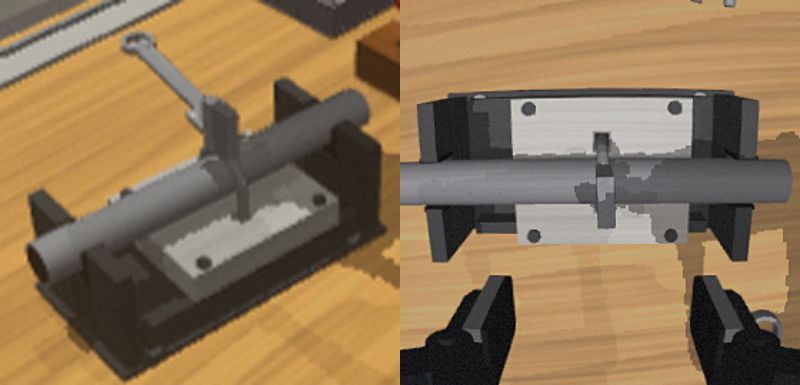

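The side view shows the U-bolt standing over the tube with its tab up. The wrist view shows the far leg in its hole at (601,138) and the gripper clear. The tube stopped hard, so I hand it in.

```bash
python3 -c "
from workcell import env
print(env.hand_in())"
```

```text
the job is handed in; nothing more can be done
None
```

I put the larger U-bolt over the tube with both legs through the plate's holes, pushed down to a hard stop at about 24 N, let go and handed the job in at about 15 s. That the tube is fully home rests on that stop and a camera estimate of about 9 of its 10 mm travel; the hand-in returned no verdict.

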